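# Draw the hatch bolt of the windowed instrument housing

## Robot

A 6-joint arm with a two-finger parallel gripper is mounted at the origin on the work surface. World frame = base frame: x ahead of the robot, y to its left, z up, the work surface at z = 0. Lengths are in m, angles in rad, forces in N, time in s.
With the tool pointing down it reaches from about 0.4 to 0.825 m from the base axis. Payload 7 kg.
Tool frame: the origin (TCP) lies midway between the tips of the shut fingers; the grasp point (between the pads) lies 19 mm behind it; z points along the fingers, y is the line along which they close (so a half turn about z gives the same grasp; the last joint's range is limited). The gripper opens to 88 mm and grips with 3 to 60 N. Pads are 19 mm wide; open, the fingers measure 130 mm over their backs; the gripper's body (78 mm by 193 mm) begins 47 mm behind the grasp point.
Start: joints at [1.551, 0.359, 0.012, 0, -1.224, -0.288], TCP at [0.205, 0.643, 0.227] pointing down, gripper open.
Joint ranges: [-3.07, 3.07], [-1.43, 2.12], [-1.02, 1.25], [-3.03, 1.67], [-3.05, -0], [-3.03, 3.03]. Speed limits (rad/s): [2.39, 2.39, 3.01, 3.14, 3.14, 3.14].

## Interface

Orientations are given as [roll, pitch, yaw] about the fixed x, y, z axes, in that order (R = Rz(yaw) Ry(pitch) Rx(roll)).
In Python, from workcell import ctrl, optics, ticket gives the robot as it stands (ctrl), with the cameras (optics) and the job (ticket).
- The arm moves only by the tool shift_gripper, called after ">>>" as name(argument=value, ...) on one line, values as JSON. Schema: {"type":"object","properties":{"ticks":{"type":"object","properties":{"rows":{"type":"array","items":{"type":"array","items":{"type":"number"},"minItems":7,"maxItems":7},"minItems":1,"maxItems":8}},"additionalProperties":false,"required":["rows"]},"grip_force":{"type":"number"},"only":{"type":"string"},"quiet":{"type":"boolean"},"lines":{"type":"string"}},"required":["ticks"],"additionalProperties":false}. ticks is an object whose key "rows" holds a list of rows, 1 to 8 of them, each of 7 numbers: dx, dy, dz in shares of the most that a row can go, 1 being 62.5 mm, then a rotation vector rx, ry, rz in shares of 2 rad (1.0 is 2 rad), then the finger opening in m; each row shifts and turns the commanded pose from where the row before left it, along the tool's axes as they then stand; what a row does not reach is not made up. A row lasts 1/8 s, in which the tool goes at most 0.0625 m and 0.188 rad, less where a joint would pass 70% of its speed; a pose out of reach is approached as far as the arm can. The fingers move at their own pace and stop on an object; grip_force is the grip in N (left out, the last holds). Time passes only in rows, so rows that do not move let the fingers close. The tool returns the time, the measured TCP pose, the force, the opening and the grip force at its end. only (a regular expression) keeps the lines of the reply that match it, lines (a string "A,B") keeps lines A to B, and quiet returns only ok. A shift or turn number past 1, either way, is cut back to 1. Input that does not fit is refused with a message, and nothing moves.
- ctrl.observe(): the state, without advancing time (a new reading comes with each control period).
- optics.grab_frame(name): name is "scene" or "side" or "wrist"; returns the picture (400x640x3 uint8, red, green, blue); there is no depth.
- optics.get_calibration(name): a dict with "K" (3x3 intrinsics, pixels), "T" (4x4, takes a point from camera to world coordinates). Camera axes: x right, y down, z forward; pixel columns grow to the right and rows downward; lengths in m; the calibration is good to about 2 mm. A picture is of the moment at which its call begins: read the wrist's pose just before it. get_calibration takes no time and is no camera call; for the wrist camera it gives the pose at the moment of the call.
- ticket.sign_off(): hands the job in; it is judged then, once.
The state is a dict: "clock": time; "q": joint angles; "dq": joint speeds; "joint_torque": joint torques, N m; "tool_pos": TCP position; "eef_rot": TCP orientation; "wrist_force": force on the tool from outside, world axes, zero at the start; "ft_torque": the same for the moment, N m; "finger_gap": finger opening in m; "gripper_force": force on a finger pad.
Only numpy, scipy, OpenCV 4.12 (cv2) and the standard library are available. Lean on these libraries where they do the work, as an engineer would, in place of code of your own. Each camera call takes 0.05 s, during which the arm holds its last target. There are 200 camera calls.

## Task

Two instrument housings stand on the optics bench, each with its hatch held shut by a barrel bolt. Unbolt the housing whose hatch has the round window: lift the bolt's handle up out of its notch, only then slide the bolt fully out of its keeper, and let go. Leave the bolt of the other housing, the one with the vent slots, shut as it is.

Things in the scene. Friction and masses are not known exactly. Their poses are not given: they have to be found in the camera images.
- window_knob (a point): Centre of the 20 mm steel ball knob on the bolt handle of the housing with the 64 mm round window in its top. Frame turns with the handle: y lies along the bolt, the way it is drawn out; at window_handle 0, z is up, x level from knob to bolt, and the bolt's level centre line passes 51.7 mm along +x and 18.8 mm along -z from here (always true in this frame). Knob then 109 mm above the bench.
- window_handle (a joint): Handle angle about the bolt's centre line, rad: 0 down in the notch (10 mm rod, 20 deg above level, towards the robot, knob 55 mm from centre line), growing as the knob lifts, stop 1.2; starts 0 to 0.12. Notch: 16 mm gap, open upward, in a 6 mm upright rail parallel to the bolt, 24 mm from its centre line. Handle clears it above 0.55 rad. Stiff pivot (1 N at knob): stays where left.
- window_bolt (a joint): Travel of that 14 mm bolt along its length, m: 0 home in its keeper (start), 0.05 fully drawn (stop). Takes about 2 N, stays where left. Its centre line is 18 mm, the rail's top 36 mm above the housing's top. Housing: fixed box 200 x 240 mm, top 72 mm above the bench, turned up to 0.3 rad from facing the robot.
- vent_handle (a joint): Angle of the same kind of handle on the other, equal housing (five parallel vent slots in its top, no window), rad: 0 down in its notch; starts 0 to 0.12. The two housings stand side by side, left and right in either order. Leave this one alone.

How it is judged:
By the outcome, as a careful person would: the job done as asked, in the order asked, and still so for the second after the job is handed in, with the robot touching nothing.
It also fails if it takes over 32 s, if anything falls off the work surface, if the arm or the gripper's body presses on something with over 40 N, if the wrist force passes 120 N, or if a joint passes its speed limit or range.

## Working session

There is one attempt and no reset: what is moved stays moved. The work goes in short steps, Python scripts to look and compute and a tool call to move; the robot and the scene stay as the last step left them, time stands still between calls to the robot, and variables do not carry over. Pictures are saved under pics/ and viewed, at most 10 in all, crops included, and the job is handed in when it is done.

```bash
ls; mkdir -p pics; python3 - <<'E'
from workcell import ctrl, optics, ticket
import cv2,numpy as np
for n in("scene","side"):
    im=optics.grab_frame(n);cv2.imwrite(f"pics/{n}0.png",im[:,:,::-1])
    c=optics.get_calibration(n);print(n,np.round(c["K"],1).tolist(),np.round(c["T"],3).tolist())
s=ctrl.observe();print(s["clock"],s["tool_pos"],s["eef_rot"],s["finger_gap"])
E
```

```text
pics
workcell.py
scene [[400.3, 0.0, 315.4], [0.0, 400.3, 202.6], [0.0, 0.0, 1.0]] [[-0.158, 0.605, -0.781, 1.045], [0.987, 0.092, -0.129, 0.058], [-0.006, -0.791, -0.611, 0.524], [0.0, 0.0, 0.0, 1.0]]
side [[497.0, 0.0, 313.8], [0.0, 497.0, 197.6], [0.0, 0.0, 1.0]] [[0.996, -0.052, 0.075, 0.496], [-0.09, -0.654, 0.751, -0.647], [0.01, -0.755, -0.656, 0.702], [0.0, 0.0, 0.0, 1.0]]
0.1 [0.20438952 0.64284435 0.2257289 ] [ 3.14008021e+00 -1.62809550e-04 -3.07886407e-01] 0.08750963885013896
```

View pics/scene0.png

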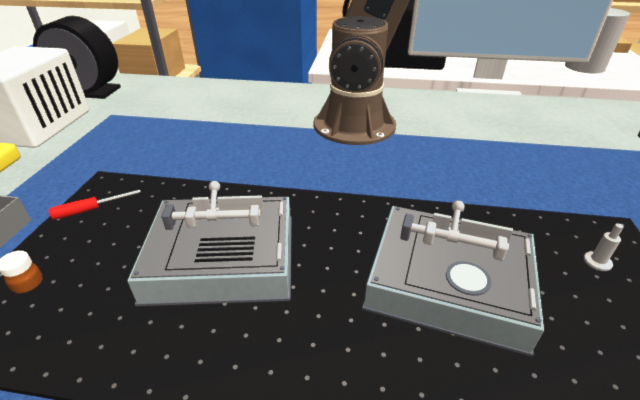

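View pics/side0.png

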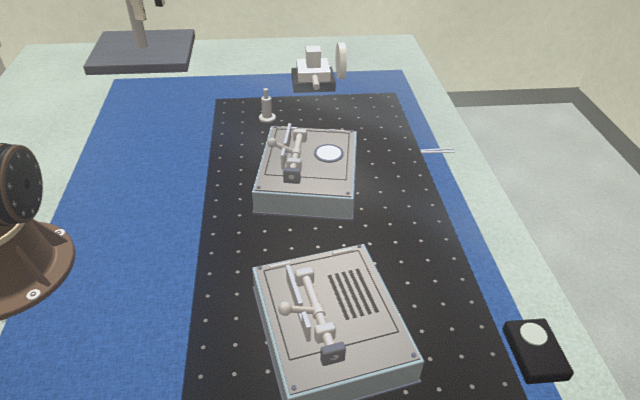

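The window housing is at right in the scene view (robot's left, +y): knob about (458,206) in scene and (273,142) in side. The dark keeper is at the −y end, so the bolt draws toward +y. Next I'll triangulate the knob and the bolt ends.

```bash
cat > h.py <<'E'
import cv2,numpy as np
from workcell import ctrl, optics, ticket
def ray(c,p):
    K,T=np.array(c["K"]),np.array(c["T"]);d=T[:3,:3]@np.linalg.solve(K,[p[0],p[1],1.]);return T[:3,3],d/np.linalg.norm(d)
def plane(c,p,z):
    o,d=ray(c,p);return o+d*(z-o[2])/d[2]
def tri(rs):
    A=sum(np.eye(3)-np.outer(d,d) for o,d in rs);b=sum((np.eye(3)-np.outer(d,d))@o for o,d in rs)
    x=np.linalg.solve(A,b);return x,[np.linalg.norm((np.eye(3)-np.outer(d,d))@(x-o)) for o,d in rs]
E
python3 - <<'E'
from h import *
a=cv2.imread("pics/scene0.png");b=cv2.imread("pics/side0.png")
A=cv2.resize(a[190:270,385:545],None,fx=5,fy=5,interpolation=3)[:,:800]
B=cv2.resize(b[115:195,250:370],None,fx=5,fy=5,interpolation=3);B=cv2.copyMakeBorder(B,0,0,0,200,0)
cv2.imwrite("pics/cr.png",cv2.resize(np.vstack([A,B]),(600,600)))
sc,sd=optics.get_calibration("scene"),optics.get_calibration("side")
print(tri([ray(sc,(458,206)),ray(sd,(273,142))]))
E
```

```text
(array([0.49522973, 0.20628189, 0.11466043]), [np.float64(0.0002931490199879375), np.float64(0.0002931490199878971)])
```

View pics/cr.png

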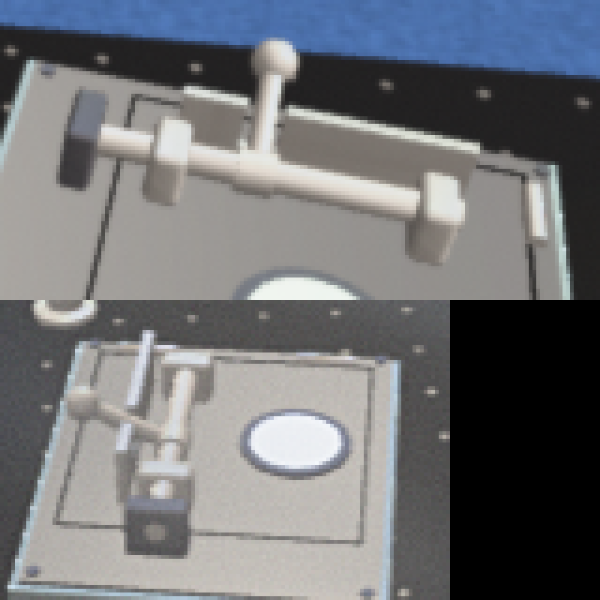

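The crop shows the ball at about scene (458.3,206) and side (271.9,142.5). The bolt axis runs scene (413,226.8) to (497,244.1), the rail top runs (433.8,213.5) to (513,229.2), and the handle lies in the notch.

```bash
python3 - <<'E'
from h import *
sc,sd=optics.get_calibration("scene"),optics.get_calibration("side")
k,e=tri([ray(sc,(458.3,206)),ray(sd,(271.9,142.5))]);print("knob",k,e)
b0,b1=plane(sc,(413,226.8),.09),plane(sc,(497,244.1),.09)
r0,r1=plane(sc,(433.8,213.5),.108),plane(sc,(513,229.2),.108)
for n,p,q in(("bolt",b0,b1),("rail",r0,r1)):
    d=(q-p)/np.linalg.norm(q-p);print(n,p,q,"yaw",np.arctan2(-d[0],d[1]),"dist knob",np.cross((k-p)[:2],d[:2]))
# rail ends, two views
s=lambda x,y:(250+x/3.75,115+(y-300)/3.75)
print("rail far end", tri([ray(sc,(513,229.2)),ray(sd,s(148,331))]))
E
```

```text
knob [0.49287601 0.20735373 0.11288006] [np.float64(0.00021733402655147685), np.float64(0.0002173340265515109)]
bolt [0.53051996 0.13553264 0.09      ] [0.55238378 0.26332647 0.09      ] yaw -0.16944611895049902 dist knob -0.04921647446977121
rail [0.51311232 0.16701387 0.108     ] [0.53414213 0.28593562 0.108     ] yaw -0.17502780470653734 dist knob -0.026951738801631733
rail far end (array([0.53332255, 0.28635659, 0.10752049]), [np.float64(0.00017254682242398873), np.float64(0.0001725468224240539)])<stdin>:7: DeprecationWarning: Arrays of 2-dimensional vectors are deprecated. Use arrays of 3-dimensional vectors instead. (deprecated in NumPy 2.0)
```

Checks agree: knob height 113 mm, 49 mm from the bolt line, bolt yaw −0.172, rail 107.5 mm high from two views. I'll move above the knob, staying high.

Careful with the scale: shifts go in shares of 62.5 mm and turns go in shares of 2 rad. That gives: 0.038 m is 0.608, 0.036 m is 0.576, -0.136 rad is -0.068.

>>> shift_gripper(ticks={"rows":[[0,0,0,0,0,-0.068,0.06],[0.576,0.608,0,0,0,0,0.06],[0.576,0.608,0,0,0,0,0.06],[0.576,0.608,0,0,0,0,0.06],[0.576,0.608,0,0,0,0,0.06],[0.576,0.608,0,0,0,0,0.06],[0.576,0.608,0,0,0,0,0.06],[0.576,0.608,0,0,0,0,0.06]]}, grip_force=15)

```text
clock: 1.1
tool_pos: [0.4078, 0.3365, 0.2264]
eef_rot: [3.141, 0.0, -0.172]
wrist_force: [0.3, 0.6, 0.2]
finger_gap: 0.0599
gripper_force: 0.0
```

>>> shift_gripper(ticks={"rows":[[0.576,0.608,0,0,0,0,0.06],[0.576,0.608,0,0,0,0,0.06],[0.56,0.608,0,0,0,0,0.06],[0,0,0,0,0,0,0.06],[0,0,0,0,0,0,0.06]]})

```text
clock: 1.72
tool_pos: [0.4931, 0.2073, 0.2263]
eef_rot: [3.141, 0.0, -0.173]
wrist_force: [-0.6, 1.0, 0.6]
finger_gap: 0.0597
gripper_force: 0.0
```

```bash
cat > w.py <<'E'
import sys
from h import *
s=ctrl.observe();c=optics.get_calibration("wrist");im=optics.grab_frame("wrist");cv2.imwrite(sys.argv[1],im[:,:,::-1])
np.savez("w.npz",K=c["K"],T=c["T"]);K,T=np.array(c["K"]),np.array(c["T"])
p=np.linalg.inv(T)@[.493,.207,.113,1];p=K@p[:3];print("pred knob px",p[:2]/p[2],s["tool_pos"],s["eef_rot"],s["wrist_force"])
E
python3 w.py pics/w1.png
```

```text
pred knob px [321.25941472 193.59290961] [0.49314044 0.207285   0.22629861] [ 3.14139538e+00  4.15219580e-04 -1.72850803e-01] [-0.60825592  0.99808147  0.55156509]
```

View pics/w1.png

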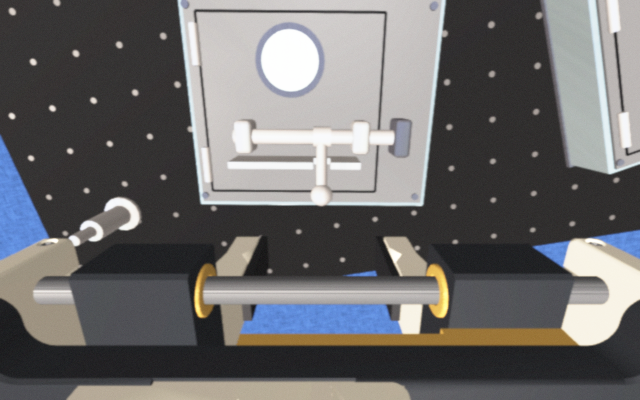

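The wrist view shows the round window and the knob at (320.5,195.5). It was predicted at (321.3,193.6), so it sits about 2 mm toward the robot, and the bolt is level in the image, so alignment is good. Descend and grip.

>>> shift_gripper(ticks={"rows":[[-0.032,0,0.64,0,0,0,0.05],[0,0,0.64,0,0,0,0.05],[0,0,0.48,0,0,0,0.05],[0,0,0.32,0,0,0,0.05],[0,0,0,0,0,0,0.05],[0,0,0,0,0,0,0.05]]}, grip_force=15)

```text
clock: 2.52
tool_pos: [0.4915, 0.2088, 0.0974]
eef_rot: [-3.141, -0.001, -0.17]
wrist_force: [-0.1, 0.3, 0.3]
finger_gap: 0.0497
gripper_force: 0.0
```

```bash
python3 w.py pics/w2.png
```

```text
pred knob px [323.98128056 260.16450311] [0.4914942  0.20884247 0.09741062] [-3.14097048e+00 -8.08238824e-04 -1.70304202e-01] [-0.11623803  0.31000022  0.33055945]
```

View pics/w2.png

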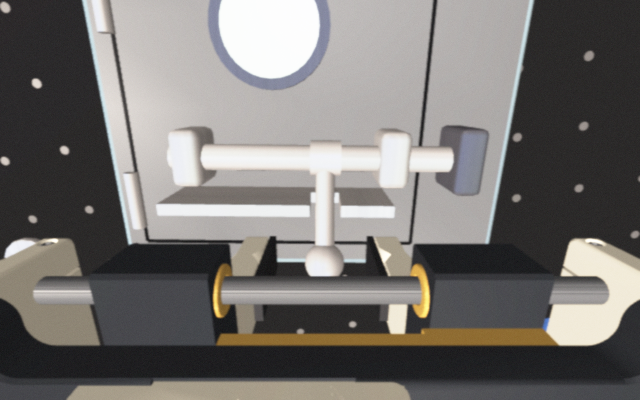

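The knob at (324,263) sits between the fingers, matching the prediction within 3 px. I'll check its height from the two wrist poses, and close the grip.

```bash
python3 - <<'E'
from h import *
c2=dict(np.load("w.npz"));sc,sd=optics.get_calibration("scene"),optics.get_calibration("side")
print(tri([ray(c2,(324,263)),ray(sc,(458.3,206)),ray(sd,(271.9,142.5))]))
E
```

```text
(array([0.49239184, 0.20728917, 0.11304874]), [np.float64(0.0008654703756860047), np.float64(0.0006096260746088687), np.float64(0.0004047809664867669)])
```

>>> shift_gripper(ticks={"rows":[[0,0,0,0,0,0,0.01],[0,0,0,0,0,0,0.01],[0,0,0,0,0,0,0.01],[0,0,0,0,0,0,0.01]]}, grip_force=15)

```text
clock: 3.08
tool_pos: [0.4913, 0.2076, 0.0966]
eef_rot: [3.141, 0.0, -0.172]
wrist_force: [0.4, -0.6, 0.3]
finger_gap: 0.0183
gripper_force: 15.0
```

To row units: 0.009 m is 0.144, -0.0085 m is -0.136.

>>> shift_gripper(ticks={"rows":[[0.08,0,-0.136,0,0,0,0.01],[0.096,0,-0.12,0,0,0,0.01],[0.12,0,-0.096,0,0,0,0.01],[0.128,0,-0.08,0,0,0,0.01],[0.144,0,-0.0528,0,0,0,0.01],[0,0,0,0,0,0,0.01]]}, grip_force=20)

```text
clock: 3.82
tool_pos: [0.5277, 0.2018, 0.1275]
eef_rot: [-3.141, -0.002, -0.172]
wrist_force: [-1.3, -0.7, 3.6]
finger_gap: 0.0186
gripper_force: 20.0
```

```bash
python3 w.py pics/w3.png
```

```text
pred knob px [322.26117361 288.77434471] [0.5276856  0.201829   0.12749722] [-3.14080955e+00 -1.52008126e-03 -1.72182723e-01] [-1.32738051 -0.7443644   3.63932988]
```

View pics/w3.png

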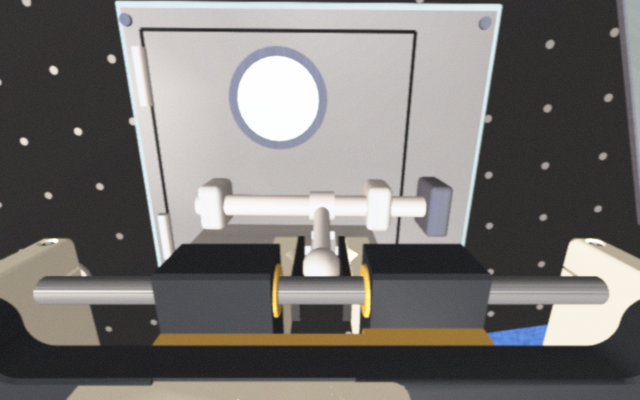

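The ball is still in the pads at (321,264), handle at about 74° elevation (θ≈0.95), fingers above the rail. Slide along −tool y.

To row units: -0.012 m is -0.192, -0.01 m is -0.16.

>>> shift_gripper(ticks={"rows":[[0,-0.16,0,0,0,0,0.01],[0,-0.192,0,0,0,0,0.01],[0,-0.192,0,0,0,0,0.01],[0,-0.16,0,0,0,0,0.01],[0,-0.08,0,0,0,0,0.01],[0,0,0,0,0,0,0.01]]})

```text
clock: 4.62
tool_pos: [0.5343, 0.2503, 0.1268]
eef_rot: [3.141, 0.001, -0.171]
wrist_force: [-3.2, -0.8, 5.3]
finger_gap: 0.0186
gripper_force: 20.0
```

>>> shift_gripper(ticks={"rows":[[0,-0.032,0,0,0,0,0.01],[0,-0.016,0,0,0,0,0.01],[0,0,0,0,0,0,0.01]]})

```text
clock: 5.0
tool_pos: [0.5339, 0.2508, 0.1266]
eef_rot: [3.137, 0.002, -0.172]
wrist_force: [-3.9, -9.4, 7.7]
finger_gap: 0.0186
gripper_force: 20.0
```

```bash
python3 w.py pics/w4.png
```

```text
pred knob px [399.10486468 286.16890821] [0.53387842 0.25079184 0.12655008] [ 3.13732073e+00  2.22393632e-03 -1.72125307e-01] [-3.86268221 -9.42339938  7.65592875]
```

View pics/w4.png

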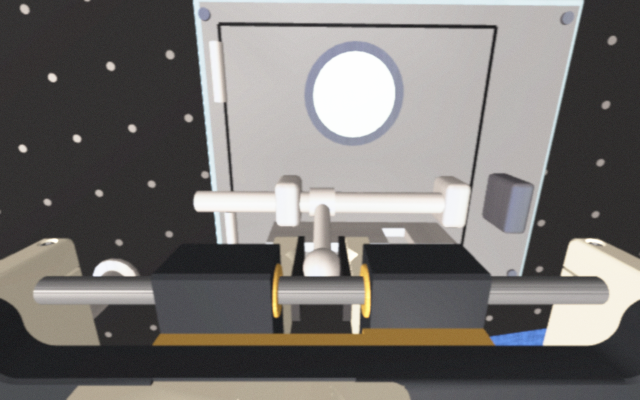

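The stop is felt (9.4 N, 49.7 mm travelled) and the view shows the bolt tip out of the keeper, in the guide at (450,203). Release and lift straight up.

To row units: -0.04 m is -0.64, -0.03 m is -0.48.

>>> shift_gripper(ticks={"rows":[[0,0,0,0,0,0,0.05],[0,0,0,0,0,0,0.05],[0,0,0,0,0,0,0.05],[0,0,-0.32,0,0,0,0.05],[0,0,-0.64,0,0,0,0.05],[0,0,-0.64,0,0,0,0.05],[0,0,-0.48,0,0,0,0.05],[0,0,0,0,0,0,0.05]]})

```text
clock: 6.05
tool_pos: [0.5364, 0.2541, 0.2598]
eef_rot: [-3.137, -0.004, -0.171]
wrist_force: [0.2, 0.0, -0.6]
finger_gap: 0.0498
gripper_force: 0.0
```

```bash
python3 w.py pics/w5.png; python3 - <<'E'
from h import *
A=optics.grab_frame("side")[60:260,200:440,::-1]
W=cv2.imread("pics/w5.png")
cv2.imwrite("pics/f.png",np.hstack([cv2.resize(W,(440,275)),cv2.resize(A,(330,275))]))
E
```

```text
pred knob px [372.69907611 216.89951085] [0.53639767 0.25414444 0.25975202] [-3.13738393 -0.00368186 -0.17135067] [ 0.24255015  0.04513663 -0.63758194]
```

View pics/f.png

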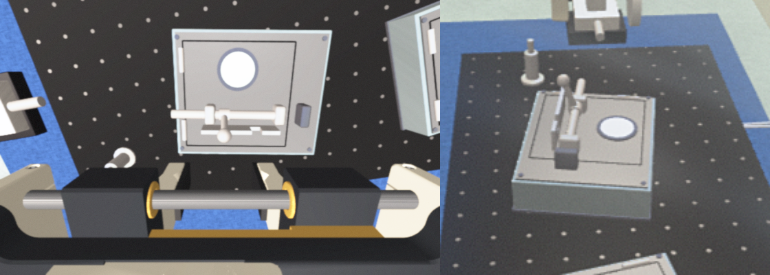

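The final views show the bolt drawn clear of the keeper, the handle left raised, and the gripper well clear of everything.

```bash
python3 -c "
from workcell import ctrl, optics, ticket
print(ticket.sign_off())"
```

```text
the job is handed in; nothing more can be done
None
```

The round-window housing is unbolted: I lifted its handle out of the notch, slid the bolt about 50 mm to its stop and let go, and handed the job in at about 6 s without touching the vent-slot housing.

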